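# Set the microscope's outrigger foot down on its bearing plate

## Robot

A 7-joint arm with a two-finger parallel gripper is mounted at the origin on the work surface. World frame = base frame: x ahead of the robot, y to its left, z up, the work surface at z = 0. Lengths are in m, angles in rad, forces in N, time in s.
With the tool pointing down it reaches from about 0.4 to 0.85 m from the base axis. Payload 6.9 kg.
Tool frame: the origin (TCP) lies midway between the tips of the shut fingers; the grasp point (between the pads) lies behind it (ctrl.pinch_z is the z of the grasp point in the tool frame, in m); z points along the fingers, y is the direction in which the jaws open and shut (so a half turn about z gives the same grasp; the last joint's range is limited). The gripper opens to 85 mm and grips with 20 to 120 N. Pads are 22 mm wide; open, the fingers measure 114 mm over their backs; the gripper's body (76 mm by 85 mm) begins 54 mm behind the grasp point. The pads swing forward as they close: fully open they stand 13 mm farther back than shut.
Start: joints at [1.319, 0.507, -0.238, 1.5, 0.126, 1.149, -0.155], TCP at [0.218, -0.586, 0.231] pointing down, gripper open.
Joint ranges: [-3.08, 3.08], [-0.24, 2.05], [-1.43, 1.35], [0, 2.5], [-1.52, 4.66], [0.17, 1.96], [-2.89, 2.89]. Speed limits (rad/s): [2.39, 2.39, 3.14, 3.14, 3.14, 3.14, 3.14].

## Interface

Orientations are given as a unit quaternion [w, x, y, z].
In Python, from station import ctrl, get_state, vision, ticket, models gives the robot as it stands. Calls block until the motion is done:
- ctrl.movep(position, orientation): joint-space move of the TCP to a pose.
- ctrl.movel(position, frame=None, max_speed=0.15): straight line of the TCP; frame=None keeps the orientation; max_speed is the mean speed in m/s.
- ctrl.set_joints(angles): joint-space move.
- ctrl.ungrasp() and ctrl.close_gripper(force=None): open the fingers fully, or close them until they stop; force is the grip in N (None keeps the last).
- ctrl.pause(seconds).
- ctrl.ik(position, orientation): joint angles nearest the present ones, or None.
- get_state(): the state.
- vision.grab_frame(name): name is "side" or "top"; returns (picture, depth): 420x560x3 uint8, blue, green, red; 420x560 float32, m along the optical axis (not along the pixel's ray), 0 where there is no reading.
- vision.camera_info(name): a dict with "mtx" (3x3 intrinsics, pixels), "R" (3x3) and "t" (3): a world point X has camera coordinates R X + t. Camera axes: x right, y down, z forward; pixel columns grow to the right and rows downward; lengths in m; the calibration is good to about 2 mm. A picture is of the moment at which its call begins. camera_info takes no time and is no camera call.
A pose or a line that the arm cannot do raises ctrl.Unreachable and nothing moves.
- ticket.close_job(): hands the job in, once; it reports no verdict.
Trained networks look in the newest picture that a camera, given by its name, has taken for a name from the list of things; names that differ only in an ending like _2 or _b are one class to them, and where a whole thing is asked for, a point or a joint stands for the part that bears it (a point fixed in the world has none). Each returns a list of dicts, best first, with "p" (0 to 1); they miss things now and then, are a little off and sometimes report something else, mostly with a low value. They report only what shows in the picture. A call takes as long as a camera call. They do not tell look-alikes from the thing itself.
- models.recognise(camera, target): "point" ([column, row] in pixels, amid what is visible of it).
- models.masks_of(camera, target): "mask" (420x560 bool, what is visible of it) and "point" ([column, row] in pixels, amid what is visible of it).
The state is a dict: "time": time; "qpos": joint angles; "qd": joint speeds; "tau": joint torques, N m; "tcp_pos": TCP position; "eef_rot": TCP orientation; "contact_force": force on the tool from outside, world axes, zero at the start; "wrist_torque": the same for the moment, N m; "width": finger opening in m.
Only numpy, scipy, OpenCV 4.12 (cv2) and the standard library are available. Lean on these libraries where they do the work, as an engineer would, in place of code of your own. Each camera call takes 0.05 s, during which the arm holds its last target. There are 200 camera calls.

## Task

Slide the steel bearing plate under the raised outrigger foot of the microscope so that the foot stands over the middle of the plate's seat. Then screw the foot down with its square knob (clockwise from above) until it just touches the plate and rests on it lightly, without jacking hard against it, and let go. Leave the other things on the bench where they are.

Things in the scene. Friction and masses are not known exactly. Their poses are not given: they have to be found in the camera images.
- stand: White microscope, fixed. Origin on the bench exactly under the axis of its outrigger foot. Its base (180 mm wide, 48 high) begins 120 mm from there towards -y, its stage (147 high) at 160, the head (410 high) farther on. A flat bracket 52 mm wide runs from the base along +y to the foot, ending 26 mm past its axis; underside 34, top 48 mm above the bench. Free on the +y, +x and -x sides.
- foot_pad: The foot: round black disc, 40 mm across, under the bracket; origin at its underside's centre, 10 to 11 mm above the bench at first. Below that a rubber sole, 37 mm across, stands proud by 0 to 3 mm: unmeasured, differs each time. It sinks 1.25 mm per radian of the knob, clockwise from above. In touch, force grows about 12 N per mm and the knob stiffens by about 0.01 N m per newton.
- knob_grip (a point): Centre of the square grey knob on the foot's screw, above the bracket: 28 x 28 mm, 28 tall (14 above and 14 below this point), 78 to 80 mm above the bench at the start. Its x and y axes are square to the flat sides, z is up. It takes about 0.04 N m to turn while the foot is clear, stays where it is left, and sinks with the foot; about 8 mm of travel left.
- plate: Loose steel bearing plate, 0.3 kg, 6 mm thick, lying on the bench. Origin at its underside under the middle of the seat, a 60 mm square on which a 46 mm ring is scribed; a tail 40 mm wide runs on from the seat along +y and ends 120 mm from the origin.
- plate_rib (a point): Upright grip rib on the plate's tail: 12 mm thick (along the plate's x), 40 mm long (along its y), its top 42 mm above the plate's underside. This point lies 90 mm from the plate's origin along +y and 30 mm above the underside.
- oil: Small amber bottle, 36 mm in diameter, 75 mm high; bystander. Origin at the centre of its underside.
- jar: Clear specimen jar, 56 mm in diameter, 70 mm high; bystander. Origin at the centre of its underside.
- slide_box: Flat grey slide box, 100 x 170 x 33 mm; bystander. Origin at the centre of its underside.
- dish: Round culture dish, 92 mm in diameter, 16 mm high; bystander. Origin at the centre of its underside.
- calculator: Pocket calculator, 140 x 80 x 16 mm; bystander. Origin at the centre of its underside.
- pen: White marker pen, 130 mm long, 11 mm thick; bystander. Origin at the centre of its underside.
Things that resemble listed ones, but are neither listed nor needed, are in the scene too. Of the things that look like the plate, take the one that is nearest to the robot's base at the start.

How it is judged:
On the way, in this order (a step that is already met when the one before it is completed fails the run):
1. the plate lies flat with the middle of its seat under the foot, within 12 mm, the foot still clear of it (horizontal distance between plate and foot_pad below 0.012 m and angle between plate's own z axis and vertical below 0.05 rad and height (world z) of plate below 0.004 m and contact force between foot_pad and plate below 0.5 N), for 0.2 s.
2. the foot has been screwed down until it touches the plate (over 1 N) (contact force between foot_pad and plate above 1 N), for 0.2 s.
At the end, for the whole second after the job is handed in: The foot rests on the plate with more than 1 N and less than 10 N, its axis within 12 mm of the middle of the plate's seat, the plate flat and still on the bench, the robot clear of everything (contact force between foot_pad and plate between 1 and 10 N and horizontal distance between plate and foot_pad below 0.012 m and angle between plate's own z axis and vertical below 0.05 rad and height (world z) of plate below 0.003 m and linear speed of plate below 0.01 m/s); the robot touches nothing.
It fails at once if the foot is jacked against the plate with over 20 N (contact force between foot_pad and plate above 20 N).
It fails at once if a bystander is moved by more than 30 mm (distance of any of oil, jar, slide_box, dish, calculator, pen from where it was at the start of the episode above 0.03 m).
It also fails if it takes over 72 s, if anything falls off the work surface, if the arm or the gripper's body presses on something with over 40 N, if the wrist force passes 120 N, or if a joint passes its speed limit or range.

## Working session

There is one attempt and no reset: what is moved stays moved. The work goes in short steps, each a Python script; the robot and the scene stay as the last script left them, time stands still between calls to the robot, and variables do not carry over. Pictures are saved under pics/ and viewed, about 8 in all and at most 12, crops included, and the job is handed in when it is done.

```bash
ls; mkdir -p pics; python3 - <<'E'
from station import ctrl,get_state,vision,ticket,models
import cv2,numpy as np
print(ctrl.pinch_z)
s=get_state();print(s['time'],s['tcp_pos'],s['eef_rot'],s['width'])
for n in('top','side'):
    p,d=vision.grab_frame(n);cv2.imwrite(f'pics/{n}0.png',p);np.save(f'{n}0.npy',d)
    c=vision.camera_info(n);R,t,K=np.array(c['R']),np.array(c['t']),np.array(c['mtx'])
    print(n,'cam at',-R.T@t,'fwd',R[2],K[0,0])
    for k in('plate','plate_rib','foot_pad','knob_grip','stand','oil','jar','slide_box','dish','calculator','pen'):
        for r in models.recognise(n,k)[:4]:
            u,v=r['point'];z=d[int(v),int(u)]
            X=R.T@(np.linalg.inv(K)@[u,v,1]*z-t)
            print(k,round(r['p'],2),np.round([u,v]),X.round(3))
E
```

```text
pics
-0.0187
0.0 [ 0.21801864 -0.58518818  0.23042386] [-8.95526447e-04  9.84126644e-01  1.77465237e-01 -1.91105508e-04] 0.08523645428321264
top cam at [0.45201501 0.27251554 1.11868331] fwd [ 0.0972707   0.00182625 -0.99525629] 480.647663705923
plate 0.73 [128. 284.] [0.401 0.638 0.006]
plate 0.67 [331. 218.] [0.564 0.177 0.008]
plate_rib 0.92 [328. 216.] [0.568 0.184 0.005]
plate_rib 0.69 [126. 283.] [0.402 0.644 0.002]
knob_grip 0.59 [432. 224.] [ 0.547 -0.034  0.091]
knob_grip 0.31 [403. 137.] [0.747 0.02  0.055]
knob_grip 0.25 [285. 140.] [0.739 0.287 0.033]
stand 0.81 [509. 223.] [ 0.558 -0.219  0.046]
oil 0.84 [401. 136.] [0.751 0.025 0.052]
jar 0.75 [354. 133.] [0.748 0.133 0.072]
jar 0.49 [358. 308.] [0.359 0.112 0.016]
slide_box 0.69 [436. 306.] [ 0.367 -0.067  0.005]
slide_box 0.67 [287. 139.] [0.742 0.284 0.033]
dish 0.74 [233. 325.] [0.315 0.395 0.018]
calculator 0.7 [359. 310.] [0.355 0.11  0.012]
pen 0.8 [432. 310.] [ 0.358 -0.059 -0.001]
side cam at [ 0.11728619 -0.28501675  0.55856879] fwd [ 0.5063958   0.66244476 -0.55202376] 401.09556968268987
plate 0.91 [161. 197.] [0.411 0.636 0.005]
plate 0.89 [320. 263.] [0.567 0.18  0.004]
plate_rib 0.83 [315. 263.] [0.558 0.186 0.005]
plate_rib 0.68 [161. 192.] [0.419 0.658 0.007]
foot_pad 0.53 [396. 337.] [ 0.533 -0.047  0.015]
knob_grip 0.92 [403. 300.] [ 0.539 -0.04   0.091]
stand 0.91 [496. 370.] [ 0.488 -0.206  0.145]
stand 0.63 [397. 334.] [ 0.534 -0.046  0.019]
stand 0.36 [403. 305.] [ 0.534 -0.045  0.088]
oil 0.66 [445. 256.] [0.741 0.009 0.045]
slide_box 0.78 [342. 210.] [0.713 0.265 0.032]
slide_box 0.21 [319. 263.] [0.563 0.179 0.005]
dish 0.7 [332. 410.] [ 0.364 -0.072  0.009]
dish 0.56 [163. 254.] [0.315 0.397 0.015]
calculator 0.82 [253. 334.] [0.348 0.104 0.014]
pen 0.68 [336. 408.] [ 0.37  -0.072  0.009]
pen 0.37 [163. 256.] [0.312 0.393 0.015]
```

View pics/top0.png

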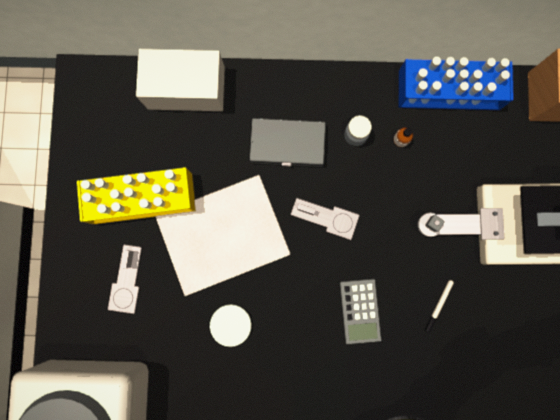

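View pics/side0.png

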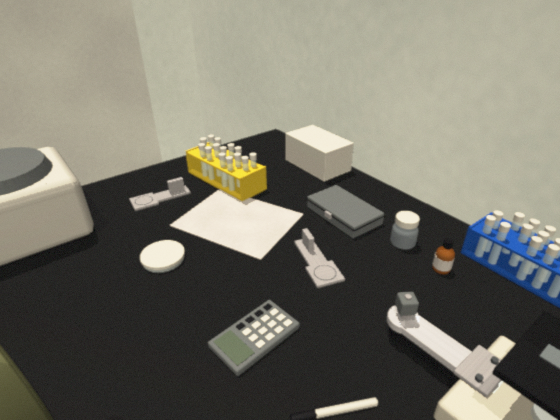

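The top view shows two look-alike plates. The nearer has its ring at about (342,222), with the tail up-left to (300,208). The other is at (124,297). The knob is at (435,223), rotated, with the bracket running right to the stand. The lane between the near plate and the foot is free. Next I'll measure the poses.

```bash
cat > h.py <<'E'
from station import ctrl,get_state,vision,ticket,models
import cv2,numpy as np
def cam(n):
    c=vision.camera_info(n);return np.array(c['R']),np.array(c['t']),np.array(c['mtx'])
def cloud(n,d):
    R,t,K=cam(n);v,u=np.mgrid[:420,:560]
    P=np.stack([u,v,np.ones_like(u)],-1)@np.linalg.inv(K).T*d[...,None]
    W=(P-t)@R; W[d<=0]=np.nan; return W
def rect(P):
    (c,s,a)=cv2.minAreaRect((P[:,:2]*1000).astype(np.float32)); return np.round(c,1),np.round(s,1),round(a,1)
def onplane(n,uv,z):
    R,t,K=cam(n);r=R.T@np.linalg.inv(K)@np.array([*uv,1.]);o=-R.T@t
    return o+r*(z-o[2])/r[2]
def quat(yaw): # tool down, tool x at angle yaw (world), y jaw at yaw-90
    return np.array([0,np.cos(yaw/2),np.sin(yaw/2),0])
def box(W,x0,x1,y0,y1,z0,z1):
    return (W[...,0]>x0)&(W[...,0]<x1)&(W[...,1]>y0)&(W[...,1]<y1)&(W[...,2]>z0)&(W[...,2]<z1)
E
python3 - <<'E'
from h import *
for n in('top','side'):
    W=cloud(n,np.load(f'{n}0.npy'))
    b=box(W,.45,.65,-.15,.05,.002,.2);P=W[b]
    print(n,'bench z',np.nanmedian(W[box(W,.45,.55,.03,.1,-.02,.02)][:,2]), 'std',np.nanstd(W[box(W,.45,.55,.03,.1,-.02,.02)][:,2]))
    k=W[box(W,.48,.62,-.1,.02,.084,.11)];print('knobtop',len(k),rect(k),k.mean(0),np.median(k[:,2]))
    k=W[box(W,.48,.62,-.15,.05,.038,.056)];print('bracket',len(k),rect(k),k.mean(0))
    k=W[box(W,.5,.65,.1,.3,.034,.06)];print('ribtop',len(k),rect(k),k.mean(0))
for n in ('top','side'):
    vision.grab_frame(n)
    for k in('plate','knob_grip'):
        for r in models.masks_of(n,k)[:3]:
            m=r['mask'];W=cloud(n,np.load(f'{n}0.npy'))
            uv=np.argwhere(m)[:,::-1]
            P=np.array([onplane(n,x,.006 if k=='plate' else .093) for x in uv])
            print(n,k,r['p'],m.sum(),rect(P))
p=cv2.imread('pics/top0.png');a=cv2.resize(p[185:260,280:470],None,fx=4,fy=4,interpolation=cv2.INTER_CUBIC)
cv2.imwrite('pics/crop.png',a)
E
```

```text
top bench z 0.0007091736112007746 std 0.002126232119535663
knobtop 178 (array([550.8, -41.7]), array([27.8, 28.6]), 58.1) [ 0.55053951 -0.04101468  0.0914891 ] 0.09151151320260989
bracket 973 (array([550.8, -83. ]), array([133.4,  51.1]), 90.0) [ 0.55125718 -0.08932106  0.04861581]
ribtop 101 (array([580.7, 235.7]), array([39.2, 12.5]), 72.2) [0.58018365 0.23603106 0.04228696]
side bench z -0.0005749782061104016 std 0.0009656538065529153
knobtop 268 (array([550.6, -41. ]), array([28.3, 27.8]), 56.5) [ 0.5483987  -0.04227116  0.08981969] 0.09016204723997737
bracket 1988 (array([553.1, -84.1]), array([ 54.8, 137.6]), 5.4) [ 0.54836194 -0.09235934  0.04659855]
ribtop 89 (array([580.5, 236.9]), array([41.8, 12.4]), 72.7) [0.57901919 0.23457724 0.04032278]
top plate 0.59 1410 (array([412.7, 642.9]), array([ 61.3, 150.6]), 82.5)
top plate 0.55 1356 (array([566.7, 193.3]), array([152.2,  61.5]), 72.8)
top knob_grip 0.58 216 (array([549.4, -37.4]), array([32.4, 33.2]), 57.1)
side plate 0.77 1324 (array([571.3, 208.4]), array([191.5,  64.8]), 71.9)
side plate 0.73 772 (array([417.5, 656.9]), array([164.3,  99.2]), 1.8)Traceback (most recent call last):
  File "<stdin>", line 15, in <module>
  File "h.py", line 12, in onplane
    R,t,K=cam(n);r=R.T@np.linalg.inv(K)@np.array([*uv,1.]);o=-R.T@t
          ~~~^^^
  File "h.py", line 4, in cam
    c=vision.camera_info(n);return np.array(c['R']),np.array(c['t']),np.array(c['mtx'])
ValueError: time passes only in moves, steps and waits
```

```bash
python3 - <<'E'
from h import *
print(get_state()['time'])
r=np.radians
for th,R,yaw in((-70,.45,20),(-35,.42,50),(0,.45,72.3)):
    p=[R*np.cos(r(th)),R*np.sin(r(th)),.28];q=quat(r(yaw))
    j=ctrl.ik(p,q);print(np.round(j,2) if j is not None else None)
    ctrl.movep(p,q)
q=quat(r(72.3))
ctrl.movep([.5805,.236,.13],q)
s=get_state();print(s['time'],s['tcp_pos'],np.round(s['qpos'],2),s['contact_force'])
p,d=vision.grab_frame('top');cv2.imwrite('pics/top1.png',p)
p,d=vision.grab_frame('side');cv2.imwrite('pics/side1.png',p)
E
```

```text
1.45
[ 1.38  0.19 -0.27  1.85  0.06  1.11 -0.12]
[ 1.02  0.16 -0.55  1.91  0.09  1.1  -0.27]
[ 0.59  0.25 -0.82  1.84  0.2   1.13 -0.61]
5.4333 [0.58121899 0.23401999 0.13055524] [ 0.03  0.7  -0.79  1.63  0.55  1.05 -1.24] [-0.31622846 -0.12995405 -0.3949319 ]
```

View pics/side1.png

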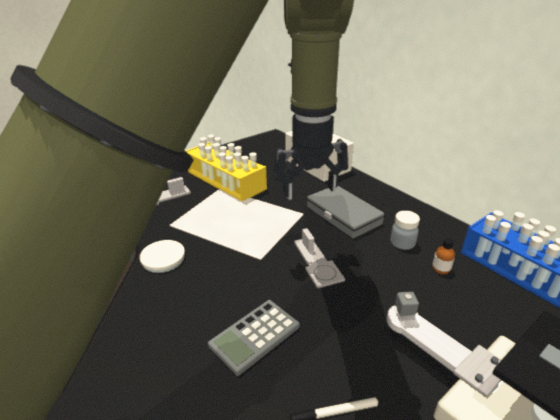

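The side view shows the open gripper at (315,175), above the rib at (308,240), with the fingers either side of it. Nothing has been disturbed, so I'll go down, grip and slide.

```bash
python3 - <<'E'
from h import *
r=np.radians
ctrl.movel([.5806,.2362,.014],quat(r(72.3)),max_speed=.1)
s=get_state();print(s['time'],s['tcp_pos'],s['contact_force'])
ctrl.close_gripper(force=50)
s=get_state();print(s['time'],s['tcp_pos'],s['contact_force'],s['width'])
g=np.array(s['tcp_pos']); d=90e-3*np.array([np.cos(r(72.3)),np.sin(r(72.3))])
tgt=np.array([.5507,-.0415])+d
print('tgt',tgt)
ctrl.movel([*tgt,.014],None,max_speed=.07)
ctrl.pause(.3)
s=get_state();print(s['time'],s['tcp_pos'],s['contact_force'],s['width'])
for n in('top','side'):
    p,dd=vision.grab_frame(n);cv2.imwrite(f'pics/{n}2.png',p);np.save(f'{n}2.npy',dd)
    W=cloud(n,dd);k=W[box(W,.48,.62,-.1,.02,.084,.11)];print('knobtop',len(k),rect(k))
E
```

```text
6.8417 [0.58096845 0.23647045 0.01468152] [ 0.11832941 -0.26404429 -0.36333061]
7.5083 [0.58077426 0.23620559 0.01414301] [-0.4140536  -0.65033598  1.4015085 ] 0.011149838456145342
tgt [0.57806298 0.04423953]
10.7 [0.57808073 0.04384889 0.01411494] [0.74951412 4.08123194 6.09553528] 0.011428515888242017
knobtop 0 (array([0., 0.]), array([0., 0.]), 0.0)
knobtop 275 (array([574.7, -11.8]), array([104.7,  29.4]), 50.7)
```

View pics/side2.png

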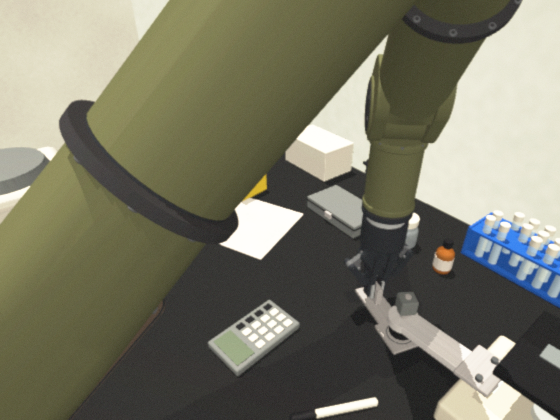

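```bash
python3 - <<'E'
from h import *
r=np.radians
ctrl.ungrasp()
s=get_state();print(s['time'],s['width'],s['contact_force'])
ctrl.movel([*s['tcp_pos'][:2],.15],None,max_speed=.15)
ctrl.movep([.52,.24,.2],quat(r(100)))
s=get_state();print(s['time'],np.round(s['qpos'],2))
for n in('top','side'):
    p,dd=vision.grab_frame(n);cv2.imwrite(f'pics/{n}3.png',p);np.save(f'{n}3.npy',dd)
    W=cloud(n,dd)
    k=W[box(W,.48,.62,-.1,.01,.084,.11)];print('knobtop',len(k),rect(k),np.median(k[:,2]))
    k=W[box(W,.54,.62,.0,.12,.034,.055)];k=k[k[:,1]>.012];print('ribtop',len(k),rect(k))
    if n=='side':cv2.imwrite('pics/crop3.png',cv2.resize(p[260:380,320:500],None,fx=4,fy=4,interpolation=cv2.INTER_CUBIC))
for y in range(57-360,420,30):
    j=ctrl.ik([.5507,-.0415,.06],quat(r(y)));print(y,None if j is None else np.round(j,2))
E
```

```text
11.5083 0.0858614775550433 [0.00873378 0.26115756 0.44642552]
13.4167 [ 0.13  0.6  -1.    1.68  0.55  1.16 -0.85]
knobtop 104 (array([555.4, -45.3]), array([30.1, 17.7]), 64.4) 0.09204797779259627
ribtop 0 (array([0., 0.]), array([0., 0.]), 0.0)
knobtop 266 (array([551.1, -40.9]), array([29.2, 28. ]), 57.7) 0.09011139165105922
ribtop 149 (array([577.7,  45.4]), array([40.5, 12.9]), 71.8)
-303 [ 0.49  0.68 -0.73  1.9   0.62  0.8  -1.16]
-273 [ 0.55  0.72 -0.85  1.9   0.71  0.86 -0.72]
-243 [ 0.61  0.77 -0.97  1.9   0.8   0.92 -0.28]
-213 [ 0.67  0.83 -1.1   1.9   0.89  1.01  0.15]
-183 [ 0.72  0.91 -1.25  1.9   0.98  1.12  0.59]
-153 [ 0.75  0.99 -1.37  1.9   1.05  1.23  1.05]
-123 [ 0.76  1.02 -1.41  1.9   1.08  1.27  1.55]
-93 [-0.43  0.72  0.75  1.91 -0.68  0.79 -2.48]
-63 [ 0.15  0.59 -0.18  1.9   0.17  0.66 -2.8 ]
-33 [ 0.24  0.6  -0.32  1.9   0.29  0.68 -2.4 ]
-3 [ 0.32  0.62 -0.45  1.9   0.4   0.71 -1.99]
27 [ 0.42  0.65 -0.61  1.9   0.53  0.76 -1.59]
57 [ 0.49  0.68 -0.73  1.9   0.62  0.8  -1.16]
87 [ 0.55  0.72 -0.85  1.9   0.71  0.86 -0.72]
117 [ 0.61  0.77 -0.97  1.9   0.8   0.92 -0.28]
147 [ 0.67  0.83 -1.1   1.9   0.89  1.01  0.15]
177 [ 0.72  0.91 -1.25  1.9   0.98  1.12  0.59]
207 [ 0.75  0.99 -1.37  1.9   1.05  1.23  1.05]
237 [ 0.76  1.02 -1.41  1.9   1.08  1.27  1.55]
267 [-0.43  0.72  0.75  1.91 -0.68  0.79 -2.48]
297 [ 0.15  0.59 -0.18  1.9   0.17  0.66 -2.8 ]
327 [ 0.24  0.6  -0.32  1.9   0.29  0.68 -2.4 ]
357 [ 0.32  0.62 -0.45  1.9   0.4   0.71 -1.99]
387 [ 0.42  0.65 -0.61  1.9   0.53  0.76 -1.59]
417 [ 0.49  0.68 -0.73  1.9   0.62  0.8  -1.16]
```

View pics/crop3.png

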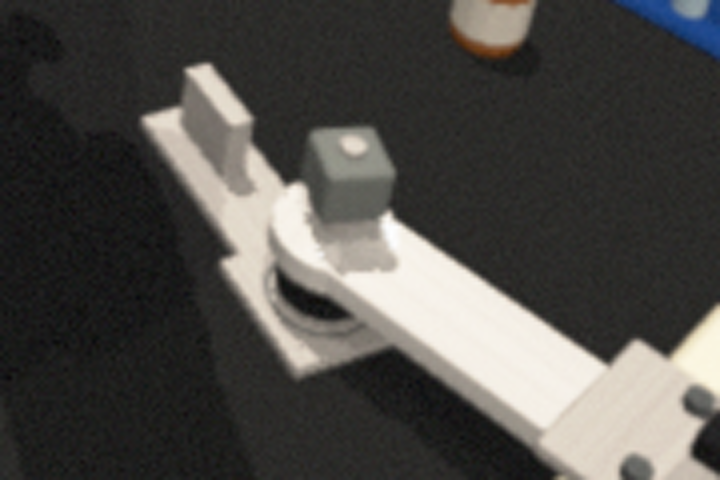

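The crop shows the plate flat under the foot. The scribed ring is roughly concentric around the black disc at (320,295), and the knob is free. Now I'll grip the knob and make the first small turns, logging torque.

```bash
cat >> h.py <<'E'
C=[.5509,-.0414]
def log(tag=''):
    F=[];T=[]
    for _ in range(4):
        s=get_state();F.append(s['contact_force']);T.append(s['wrist_torque']);ctrl.pause(.02)
    print(tag,round(s['time'],2),'F',np.mean(F,0).round(2),'T',np.mean(T,0).round(3),'sd',np.std(T,0)[2].round(3),'w',round(s['width'],4),np.round(s['tcp_pos'],4),'j7',round(s['qpos'][6],2),flush=True)
    return np.mean(T,0)[2]
E
python3 - <<'E'
from h import *
y0=np.radians(147.3)
ctrl.movep([*C,.15],quat(y0))
ctrl.movel([*C,.063],quat(y0),max_speed=.1)
log('free')
ctrl.close_gripper(force=30)
log('grip')
for i in range(1,4):
    a=.2*i
    ctrl.movep([*C,.063-.00125*a],quat(y0-a)); log(f'{a:.2f}')
E
```

```text
free 15.69 F [ 0.18 -0.    0.25] T [-0.028 -0.004 -0.008] sd 0.036 w 0.0853 [ 0.5513 -0.0412  0.0637] j7 0.15
grip 16.32 F [-0.43  0.72  2.87] T [ 0.017  0.087 -0.051] sd 0.026 w 0.0272 [ 0.5511 -0.0412  0.0633] j7 0.15
0.20 16.67 F [0.45 0.7  3.99] T [ 0.191 -0.004 -0.054] sd 0.021 w 0.0275 [ 0.5512 -0.0411  0.063 ] j7 -0.02
0.40 17.02 F [0.64 1.35 5.25] T [ 0.295 -0.083 -0.063] sd 0.012 w 0.0277 [ 0.5512 -0.0411  0.0627] j7 -0.18
0.60 17.37 F [1.49 1.96 5.25] T [ 0.413 -0.177 -0.032] sd 0.03 w 0.0274 [ 0.5513 -0.0411  0.0625] j7 -0.35
```

```bash
cat > turn.py <<'E'
from h import *
import sys,json
def run(y0,z0,a0,a1,step,stop,base=None,D=[]):
    a=a0
    while a<a1-1e-6:
        a=min(a+step,a1)
        try: ctrl.movep([*C,z0-.00125*a],quat(y0-a))
        except ctrl.Unreachable: print('unreachable',a);break
        F=[];T=[];U=[]
        for _ in range(15):
            s=get_state();F.append(s['contact_force']);T.append(s['wrist_torque']);U.append(s['tau'][6]);ctrl.pause(.02)
        t=np.mean(T,0)[2];D.append((a,t))
        print(f"{a:.2f} t{s['time']:.1f} F{np.mean(F,0).round(1)} T{np.mean(T,0).round(3)} tau7 {np.mean(U):.3f} w{s['width']:.4f} j7 {s['qpos'][6]:.2f}",flush=True)
        b=np.median([x[1] for x in D[:5]]) if base is None else base
        if len(D)>3 and t-b>stop: print('stop',b);break
    return a
if __name__=='__main__':
    a=run(np.radians(147.3),.063,.6,3.4,.15,.06)
E
python3 turn.py
```

```text
0.75 t17.9 F[1.7 2.3 6.4] T[ 0.495 -0.276 -0.038] tau7 -0.037 w0.0276 j7 -0.48
0.90 t18.4 F[2.2 2.4 6.4] T[ 0.558 -0.386 -0.055] tau7 -0.040 w0.0276 j7 -0.60
1.05 t18.9 F[2.6 2.4 6.3] T[ 0.597 -0.476 -0.059] tau7 -0.039 w0.0273 j7 -0.72
1.20 t19.4 F[3.  2.8 6.4] T[ 0.645 -0.606 -0.05 ] tau7 -0.039 w0.0275 j7 -0.84
1.35 t19.9 F[3.7 2.6 6.3] T[ 0.667 -0.733 -0.05 ] tau7 -0.036 w0.0272 j7 -0.97
1.50 t20.4 F[4.2 2.8 6.3] T[ 0.662 -0.807 -0.047] tau7 -0.039 w0.0275 j7 -1.09
1.65 t20.9 F[4.3 2.4 6.2] T[ 0.664 -0.895 -0.043] tau7 -0.037 w0.0273 j7 -1.21
1.80 t21.4 F[4.7 2.7 6.5] T[ 0.649 -0.948 -0.053] tau7 -0.035 w0.0273 j7 -1.32
1.95 t21.9 F[5.  2.3 6.3] T[ 0.635 -0.987 -0.048] tau7 -0.033 w0.0279 j7 -1.44
2.10 t22.4 F[5.1 2.4 6.3] T[ 0.596 -1.041 -0.053] tau7 -0.031 w0.0277 j7 -1.56
2.25 t22.9 F[5.1 1.9 6.5] T[ 0.577 -1.089 -0.053] tau7 -0.031 w0.0276 j7 -1.68
2.40 t23.4 F[5.1 1.8 6.5] T[ 0.547 -1.101 -0.046] tau7 -0.030 w0.0275 j7 -1.79
2.55 t23.9 F[5.2 1.6 6.4] T[ 0.531 -1.167 -0.042] tau7 -0.029 w0.0274 j7 -1.91
2.70 t24.4 F[5.4 1.5 6.6] T[ 0.482 -1.167 -0.051] tau7 -0.028 w0.0274 j7 -2.02
2.85 t24.9 F[5.1 1.3 6.4] T[ 0.455 -1.196 -0.06 ] tau7 -0.027 w0.0272 j7 -2.13
3.00 t25.4 F[5.3 0.9 6.5] T[ 0.411 -1.216 -0.059] tau7 -0.026 w0.0276 j7 -2.25
3.15 t25.9 F[5.2 1.  6.5] T[ 0.389 -1.243 -0.046] tau7 -0.026 w0.0275 j7 -2.36
3.30 t26.4 F[5.1 0.9 6.9] T[ 0.336 -1.237 -0.064] tau7 -0.021 w0.0278 j7 -2.47
3.40 t26.9 F[5.1 0.8 7.2] T[ 0.332 -1.227 -0.069] tau7 0.018 w0.0273 j7 -2.55
```

```bash
sed -i 's/t=np.mean(T,0)\[2\];/t=-np.mean(T,0)[2];/; s/len(D)>3 and/ /; s/range(15)/range(25)/' turn.py; python3 - <<'E'
from turn import *
run(np.radians(147.3),.063,3.4,3.7,.075,.045,base=.051)
E
```

```text
3.48 t27.5 F[4.9 0.7 7.3] T[ 0.307 -1.207 -0.076] tau7 0.053 w0.0273 j7 -2.60
3.55 t28.2 F[4.8 0.6 7.5] T[ 0.279 -1.202 -0.074] tau7 0.058 w0.0273 j7 -2.66
3.63 t28.9 F[4.9 0.6 7.9] T[ 0.259 -1.195 -0.078] tau7 0.065 w0.0273 j7 -2.71
3.70 t29.5 F[4.6 0.5 8.1] T[ 0.256 -1.179 -0.095] tau7 0.075 w0.0276 j7 -2.77
```

Touch shows from about 3.35 rad: |Tz| went from 0.05 to 0.095 N m, so roughly 4–5 N. I'll let go, back off and check.

```bash
python3 - <<'E'
from h import *
r=np.radians
ctrl.ungrasp()
log('open')
s=get_state()
ctrl.movel([*s['tcp_pos'][:2],.16],None,max_speed=.12)
ctrl.movep([.52,.24,.22],quat(r(30)))
log('away')
for n in('top','side'):
    p,dd=vision.grab_frame(n);np.save(f'{n}4.npy',dd)
    W=cloud(n,dd)
    k=W[box(W,.48,.62,-.1,.01,.078,.11)];print('knobtop',len(k),rect(k),np.median(k[:,2]))
    k=W[box(W,.54,.62,.0,.12,.034,.055)];k=k[k[:,1]>.012];print('ribtop',len(k),rect(k),np.median(k[:,2]) if len(k) else'')
    if n=='side':
        cv2.imwrite('pics/side4.png',p);cv2.imwrite('pics/crop4.png',cv2.resize(p[260:380,320:500],None,fx=4,fy=4,interpolation=cv2.INTER_CUBIC))
E
```

```text
open 30.2 F [-0.01 -0.15  0.3 ] T [ 0.039 -0.024 -0.005] sd 0.026 w 0.0852 [ 0.5508 -0.0414  0.0583] j7 -2.78
away 32.38 F [ 0.27 -0.45  0.06] T [-0.015 -0.007  0.   ] sd 0.02 w 0.0853 [0.5205 0.2381 0.2192] j7 -1.83
knobtop 174 (array([550.8, -41.6]), array([27.7, 28.3]), 25.5) 0.08699538674207455
ribtop 4 (array([576.1,  26.3]), array([5.4, 1.2]), 65.4) 0.042922000038179
knobtop 275 (array([551.9, -40.4]), array([31.3, 27.9]), 25.7) 0.08559573834198818
ribtop 146 (array([578. ,  45.5]), array([41., 13.]), 71.5) 0.04075285322243778
```

View pics/crop4.png

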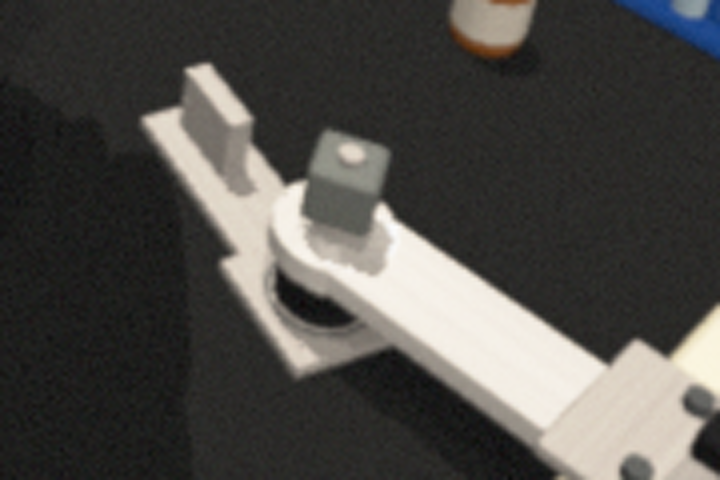

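View pics/side4.png

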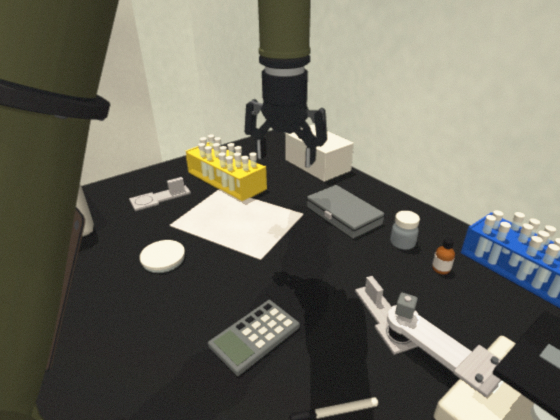

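The knob yaw is 25.5°, as commanded, and it sank 4.5 mm. The plate hasn't moved and the robot is clear. In the side view the plate is under the foot at (398,335), and every bystander in view is where it was. Handing in.

```bash
python3 -c "
from station import ticket
print(ticket.close_job())"
```

```text
the job is handed in; nothing more can be done
None
```

The plate is under the foot, the foot is screwed down onto it lightly, and the job is handed in. It took about 33 s of the 72 s, and no verdict was given.

**What I did:** I took the nearer of the two look-alike plates by its rib and slid it flat along the bench under the foot. I then gripped the square knob and turned it 3.70 rad clockwise, let go and backed away.

**Last checks:**
- **Plate position:** by the side camera, the seat middle is about 2 mm from the foot's axis, and the plate did not move while I turned the knob. The top camera saw too little of the rib to confirm this.
- **Knob:** it ended at the commanded angle (25.5°) and sank about 4.5 mm, where 4.6 mm was expected.
- **Contact force:** this is inferred, not measured. Turning torque rose from about 0.05 to 0.095 N m from roughly 3.35 rad on, which suggests about 3–5 N. I did not re-grip the knob to check it.
- **Clearance:** after release, the forces on the tool were near zero, and the bystanders visible in the last side picture looked unmoved.

**Disagreements:** the vertical torque reading had the opposite sign to what I expected. My first automatic stop therefore could not have triggered. That turn ended at its set limit instead, just as contact began, and I fixed the sign for the final small steps.

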